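# Finish the cell row, then ease the bay gate off its bent keeper and hold it ajar

## Task

Stand the two loose battery cells upright on the low staging shelf so that they carry on the row already there: side by side broad face to broad face, ends in line, gaps of about a centimetre or less, without shifting the two cells that stand there. Then open the guarded bay for a colleague: with the gate still shut, lift the sagging barrel bolt over the bent keeper as you pull it all the way back, swing the gate about 25 degrees open towards the robot, and finish there still holding it, because its spring would close it. Leave the meter, the screwdriver and the jar alone.

Things in the scene. Friction and masses are not known exactly. Their poses are not given: they have to be found in the camera images.
- cell_a: loose aluminium prismatic cell, upright block 60 long (own x) x 36 thick (own y) x 84 high, 0.3 to 0.6 kg, with two stub terminals standing 6 above its black top; origin at the centre of its underside; stands on the work surface; interchangeable with cell_b
- cell_b: the other loose aluminium prismatic cell, upright block 60 long (own x) x 36 thick (own y) x 84 high, 0.3 to 0.6 kg, with two stub terminals standing 6 above its black top; origin at the centre of its underside; stands on the work surface
- row_cell_inner: already on the shelf: aluminium prismatic cell, upright block 60 long (own x) x 36 thick (own y) x 84 high, 0.3 to 0.6 kg, with two stub terminals standing 6 above its black top; origin at the centre of its underside. The row runs along its own y; the free places are on its own +y side (one at about 40 to 45 mm between centres, the next at about twice that)
- row_cell_outer: already on the shelf, beside row_cell_inner on its -y side, at the end of the row: aluminium prismatic cell, upright block 60 long (own x) x 36 thick (own y) x 84 high, 0.3 to 0.6 kg, with two stub terminals standing 6 above its black top; origin at the centre of its underside
- shelf: fixed low plywood shelf, 160 deep (own x) x 230 long (own y), flat top 40 above the work surface; origin at the centre of its underside on the work surface
- bay: fixed green wire-panelled bay on the work surface, 350 wide (own y), 240 deep (own +x, away from the robot), 130 high. Origin on the work surface under the shut gate, nearly midway between the gate posts; own -x points roughly to the robot; the shut gate lies along own y. Hinge at own +y, keeper post at own -y
- gate_hinge (a point): point on the vertical hinge axis of the gate, 150 above the work surface (in the bay's frame x 0, y +130)
- gate (a joint): angle of the gate, rad: 0 shut, grows as its free edge swings to the bay's own -x (towards the robot; clockwise seen from above) up to 1.2. A closer spring pulls it shut with 0.5 N m plus 1.0 N m per rad (about 5 N at the bolt handle at 25 degrees)
- gate_leaf: the gate: green frame 20 thick, 240 wide, top at 120 above the work surface, with wire infill, and the barrel bolt on its top rail. Origin on the hinge axis at the work surface; the leaf runs along own -y from 9 to 262, and its free stile is the last 22 mm
- bolt (a joint): draw of the barrel bolt along itself, m: 0 home in the keeper, grows towards the hinge to 0.055 fully drawn; the head is out of the keeper and the gate free from 0.040. Starts within 4 mm of home; friction about 1.5 N, stays where left. Steel rod 10 across, its round end head in the keeper 32 across and 18 long
- bolt_lift (a joint): tilt of the bolt in its worn barrel, rad: 0 = sagged 4 degrees (0.07) below level towards the keeper, where it falls by its weight (2 to 3 N at the handle); 0.16 = lifted as far as it goes. To get the head over the keeper's lip it must be 0.08 or more while bolt goes from 0.004 to 0.035; after that it may sag again
- bolt_pivot (a point): point in the barrel on the gate's top rail about which the bolt tilts, 150 above the work surface; the handle is 105 from it towards the keeper when home, less bolt when drawn (so 0.08 rad of bolt_lift raises the handle 8.4 mm, 0.16 rad 17 mm)
- bolt_handle: upright flat steel tab on the bolt, the thing to hold: 12 thick (own x, square to the gate), 18 wide (along the bolt), 52 tall; origin at its middle, 26 above the rod's centre line, about 168 above the work surface. Own y points along the bolt to the hinge side, the way to pull. Held across its 12 mm from above, it turns between the pads as the bolt tilts. 48 clear height below its middle
- keeper: fixed bent steel keeper on the post at the gate's free edge (own y -142 to -185), open on top: two cheeks 36 apart up to 168 above the work surface, and on the gate side a lip up to 133 that curls away from the gate. The bolt's head has dropped behind it, 10 below the lip's top, 4 to 8 beyond it; pulled without lifting it hooks and jams. Origin and axes as bay
- meter: bystander: black hand meter, 140 x 75 x 32, lying on the work surface; origin at the centre of its underside
- screwdriver: bystander: screwdriver lying on the work surface along own x, about 200 long
- nut_jar: bystander: white jar, 56 across, 70 high, standing beside the bay; origin at the centre of its underside

How it is judged:
On the way, in this order (a step that is already met when the one before it is completed fails the run):
1. both loose cells stand released in the row on the shelf, the gate still shut (((x of cell_a in the frame of row_cell_inner between -0.009 and 0.009 m and y of cell_a in the frame of row_cell_inner between 0.034 and 0.052 m and z of cell_a in the frame of row_cell_inner between -0.004 and 0.004 m and angle between the x axis of each of cell_a, cell_b and the x axis of row_cell_inner, either way round below 0.14 rad and angle between each of cell_a, cell_b's own z axis and vertical below 0.08 rad and x of cell_b in the frame of row_cell_inner between -0.009 and 0.009 m and y of cell_b in the frame of row_cell_inner between 0.068 and 0.104 m and z of cell_b in the frame of row_cell_inner between -0.004 and 0.004 m) or (x of cell_b in the frame of row_cell_inner between -0.009 and 0.009 m and y of cell_b in the frame of row_cell_inner between 0.034 and 0.052 m and z of cell_b in the frame of row_cell_inner between -0.004 and 0.004 m and angle between the x axis of each of cell_b, cell_a and the x axis of row_cell_inner, either way round below 0.14 rad and angle between each of cell_b, cell_a's own z axis and vertical below 0.08 rad and x of cell_a in the frame of row_cell_inner between -0.009 and 0.009 m and y of cell_a in the frame of row_cell_inner between 0.068 and 0.104 m and z of cell_a in the frame of row_cell_inner between -0.004 and 0.004 m)) and horizontal distance between cell_a and cell_b between 0.034 and 0.053 m and angle between row_cell_inner's own z axis and vertical below 0.08 rad and contact force between the fingers and cell_a below 0.1 N and contact force between the fingers and cell_b below 0.1 N and linear speed of each of cell_a, cell_b below 0.02 m/s and value of joint gate below 0.06 rad), for 0.2 s.
2. the bolt is drawn clear of the keeper with the gate still shut (value of joint bolt above 0.04 m and value of joint gate below 0.1 rad), for 0.1 s.
At the end, for the whole second after the job is handed in: Four cells upright in one row on the shelf: centres of neighbours up to 52 mm apart, added ones in line with row_cell_inner within 9 mm and 8 degrees, let go. Bolt drawn over 38 mm; gate held still at 15 to 35 degrees (0.26 to 0.61 rad) by the fingers on it or its bolt (over 1 N) (((x of cell_a in the frame of row_cell_inner between -0.009 and 0.009 m and y of cell_a in the frame of row_cell_inner between 0.034 and 0.052 m and z of cell_a in the frame of row_cell_inner between -0.004 and 0.004 m and angle between the x axis of each of cell_a, cell_b and the x axis of row_cell_inner, either way round below 0.14 rad and angle between each of cell_a, cell_b's own z axis and vertical below 0.08 rad and x of cell_b in the frame of row_cell_inner between -0.009 and 0.009 m and y of cell_b in the frame of row_cell_inner between 0.068 and 0.104 m and z of cell_b in the frame of row_cell_inner between -0.004 and 0.004 m) or (x of cell_b in the frame of row_cell_inner between -0.009 and 0.009 m and y of cell_b in the frame of row_cell_inner between 0.034 and 0.052 m and z of cell_b in the frame of row_cell_inner between -0.004 and 0.004 m and angle between the x axis of each of cell_b, cell_a and the x axis of row_cell_inner, either way round below 0.14 rad and angle between each of cell_b, cell_a's own z axis and vertical below 0.08 rad and x of cell_a in the frame of row_cell_inner between -0.009 and 0.009 m and y of cell_a in the frame of row_cell_inner between 0.068 and 0.104 m and z of cell_a in the frame of row_cell_inner between -0.004 and 0.004 m)) and horizontal distance between cell_a and cell_b between 0.034 and 0.053 m and angle between row_cell_inner's own z axis and vertical below 0.08 rad and contact force between the fingers and cell_a below 0.1 N and contact force between the fingers and cell_b below 0.1 N and linear speed of each of cell_a, cell_b below 0.02 m/s and value of joint gate between 0.26 and 0.61 rad and velocity of joint gate between -0.05 and 0.05 rad/s and value of joint bolt above 0.038 m and contact force between the fingers and gate_leaf above 1 N); the arm keeps its last pose, push and grip.
It fails at once if the meter is disturbed (moved over 30 mm) (distance of meter from where it was at the start of the episode above 0.03 m).
It fails at once if the screwdriver is disturbed (moved over 30 mm) (distance of screwdriver from where it was at the start of the episode above 0.03 m).
It fails at once if the nut_jar is disturbed (moved over 30 mm) (distance of nut_jar from where it was at the start of the episode above 0.03 m).
It fails at once if row_cell_outer, already in the row, is shifted over 20 mm or tipped (distance of row_cell_outer from where it was at the start of the episode above 0.02 m or angle between row_cell_outer's own z axis and vertical above 0.3 rad).
It fails at once if row_cell_inner, already in the row, is shifted over 20 mm or tipped (distance of row_cell_inner from where it was at the start of the episode above 0.02 m or angle between row_cell_inner's own z axis and vertical above 0.3 rad).
It also fails if it takes over 64 s, if anything falls off the work surface, if the arm or the gripper's body presses on something with over 40 N, if the wrist force passes 120 N, or if a joint passes its speed limit or range.

## Robot

A 6-joint arm with a two-finger parallel gripper is mounted at the origin on the work surface. World frame = base frame: x ahead of the robot, y to its left, z up, the work surface at z = 0. Lengths are in m, angles in rad, forces in N, time in s.
With the tool pointing down it reaches from about 0.325 to 0.775 m from the base axis. Payload 5.5 kg.
Tool frame: the origin (TCP) lies midway between the tips of the shut fingers; the grasp point (between the pads) lies 19 mm behind it (robot.tcp_to_grasp is the distance from the TCP to the grasp point, in m); z points along the fingers, y is the line along which they close (so a half turn about z gives the same grasp; the last joint's range is limited). The gripper opens to 88 mm and grips with 3 to 60 N. Pads are 20 mm wide; open, the fingers measure 115 mm over their backs; the gripper's body (75 mm by 178 mm) begins 61 mm behind the grasp point.
Start: joints at [-1.403, 0.091, 1.231, -0, 1.82, -0.057], TCP at [0.134, -0.585, 0.223] pointing down, gripper open.
Joint ranges: [-2.87, 2.87], [-0.86, 2.18], [0.17, 2.46], [-1.51, 4.65], [0.06, 2.69], [-2.65, 2.65]. Speed limits (rad/s): [2.57, 2.57, 3.01, 3.14, 3.14, 3.14].

## Interface

Orientations are given as a unit quaternion [w, x, y, z].
In Python, from cell import robot, viewer gives the robot as it stands.
- The arm moves only by the shell command python3 -m pendant 'ROWS' [FORCE]. ROWS is JSON, a list of rows, each an object with "slide": the shift along the tool's x, y, z in cm, a list of three; "twist": the turn, a rotation vector about the tool's x, y, z in degrees, a list of three; "hand": the closure, from 0 (fully open) to 1 (shut). A call has 1 to 10 rows; each row is the pose to reach, as a shift and turn from the pose commanded when the call began, along the tool's axes at that moment; what a row does not reach only later rows make up. A row lasts 1/10 s, in which the tool goes at most 50 mm and 8.59 degrees, less where a joint would pass 70% of its speed; a pose out of reach is approached as far as the arm can. A call with a gripper value outside its range is refused whole. The fingers move at their own pace and stop on an object; FORCE is the grip in N (left out, the last holds). Time passes only in rows, so rows that repeat a pose let the fingers close. It gives the time, the measured TCP pose, the force, the opening and the grip force at its end, in the units of the state.
- robot.get_state(): the state, without advancing time (a new reading comes with each control period).
- viewer.grab_frame(name): name is "scene" or "top"; returns the picture (480x640x3 uint8, red, green, blue); there is no depth.
- viewer.get_calibration(name): a dict with "K" (3x3 intrinsics, pixels), "D" ([k1, k2, p1, p2, k3] as OpenCV has them; the pictures are not rectified), "R" (3x3) and "t" (3): a world point X has camera coordinates R X + t. Camera axes: x right, y down, z forward; pixel columns grow to the right and rows downward; lengths in m; the calibration is good to about 2 mm. A picture is of the moment at which its call begins. get_calibration takes no time and is no camera call.
- robot.close_job(): hands the job in; it is judged then, once.
The state is a dict: "t": time; "joint_pos": joint angles; "qvel": joint speeds; "effort": joint torques, N m; "eef_pos": TCP position; "tool_rot": TCP orientation; "force": force on the tool from outside, world axes, zero at the start; "wrist_torque": the same for the moment, N m; "grip_width": finger opening in m; "gripper_force": force on a finger pad.
Only numpy, scipy, OpenCV 4.12 (cv2) and the standard library are available. Lean on these libraries where they do the work, as an engineer would, in place of code of your own. Each camera call takes 0.05 s, during which the arm holds its last target. There are 200 camera calls.

## Working session

There is one attempt and no reset: what is moved stays moved. The work goes in short steps, Python scripts to look and compute and a shell command to move; the robot and the scene stay as the last step left them, time stands still between calls to the robot, and variables do not carry over. Pictures are saved under pics/ and viewed, at most 10 in all, crops included, and the job is handed in when it is done.

```bash
ls; mkdir -p pics; python3 - <<'E'
from cell import robot, viewer
import cv2
for n in ("scene","top"):
    cv2.imwrite(f"pics/{n}0.png", viewer.grab_frame(n)[:,:,::-1])
    c=viewer.get_calibration(n); print(n,c)
print(robot.get_state())
E
```

```text
pics
scene {'K': array([[514.30727471,   0.        , 322.63612054],
       [  0.        , 514.30727471, 244.73248371],
       [  0.        ,   0.        ,   1.        ]]), 'D': array([-0.03957825,  0.        ,  0.        ,  0.        ,  0.        ]), 'R': array([[ 0.37937295,  0.92519691,  0.00931847],
       [ 0.5143298 , -0.20250538, -0.83334053],
       [-0.76911704,  0.32093962, -0.5526814 ]]), 't': array([-0.16985575, -0.18398662,  1.76805139])}
top {'K': array([[436.82261293,   0.        , 320.84617349],
       [  0.        , 436.82261293, 238.79828049],
       [  0.        ,   0.        ,   1.        ]]), 'D': array([0.00320176, 0.        , 0.        , 0.        , 0.        ]), 'R': array([[ 0.0847414 , -0.99639974, -0.00253991],
       [-0.97351514, -0.08225136, -0.21331429],
       [ 0.2123374 ,  0.0205492 , -0.97698033]]), 't': array([-0.05528354,  0.56051054,  1.15193033])}
{'t': 0.1, 'joint_pos': array([-1.40268475e+00,  9.17755622e-02,  1.23177414e+00, -2.29562484e-05,
        1.81979887e+00, -5.66890704e-02]), 'qvel': array([ 1.84979888e-04, -1.18305834e-03, -2.76393865e-03, -5.90355608e-04,
        3.19334171e-05, -3.86555228e-05]), 'effort': array([ 2.83038840e-03, -4.47856808e+01, -4.07567096e+01,  7.00864010e-02,
        2.84577068e-02, -1.14333545e-04]), 'eef_pos': array([ 0.13369889, -0.5846363 ,  0.22161985]), 'tool_rot': array([-8.75976701e-04,  9.93689664e-01,  1.12160956e-01, -5.99962058e-05]), 'force': array([-0.48524713, -1.29934183,  0.34188175]), 'wrist_torque': array([-0.01410372, -0.02560227,  0.0307062 ]), 'gripper_force': 0.0, 'grip_width': 0.08798155037062821}
```

View pics/scene0.png

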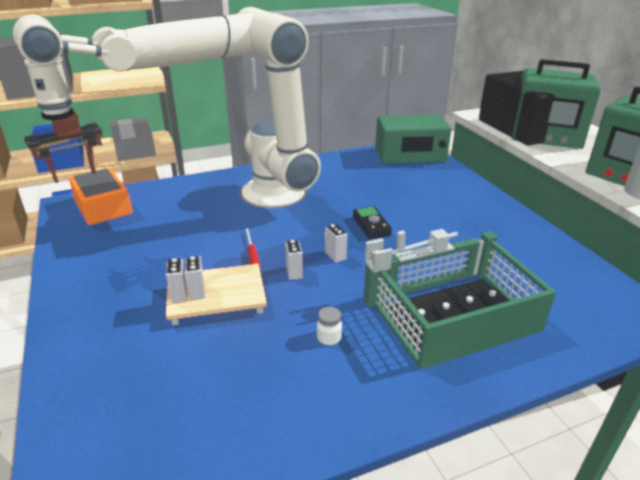

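View pics/top0.png

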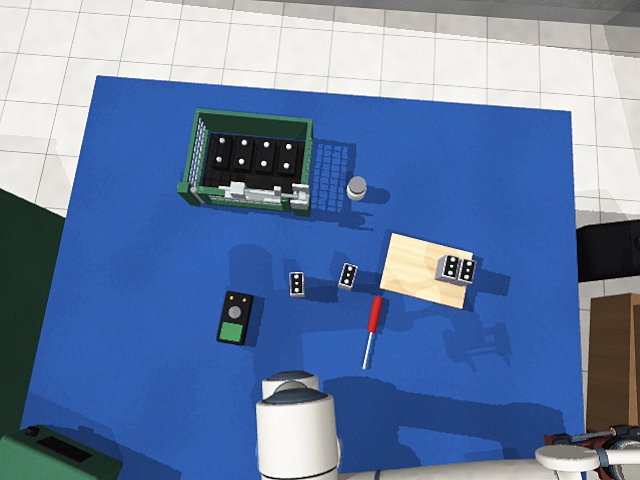

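The scene view shows the shelf with the row near (185,280), loose cells at (293,260) and (336,243), and the bolt handle around (402,240). In the top view the loose cells are at (297,284) and (348,275), the row cells at (451,266) and (467,270), and the bolt around (250,193).

```bash
python3 - <<'E'
import cv2,numpy as np
t=cv2.imread("pics/top0.png"); s=cv2.imread("pics/scene0.png")
def crop(im,x,y,w,h,k): return cv2.resize(im[y:y+h,x:x+w],None,fx=k,fy=k,interpolation=cv2.INTER_CUBIC)
# A: top cells x280..480, y228..318 at 4x
a=crop(t,280,230,200,80,4); b=crop(t,180,170,133,50,6)
b=np.pad(b[:,:798],((0,0),(0,2),(0,0)))
cv2.imwrite("pics/c1.png",np.vstack([a,np.full((4,800,3),255,np.uint8),b[:270]]))
c=crop(s,160,215,200,90,4)   # scene cells
d=crop(s,360,220,110,56,4)
d=np.pad(d,((0,0),(0,360),(0,0)))
cv2.imwrite("pics/c2.png",np.vstack([c,d]))
E
```

```text
(no output)
```

View pics/c1.png

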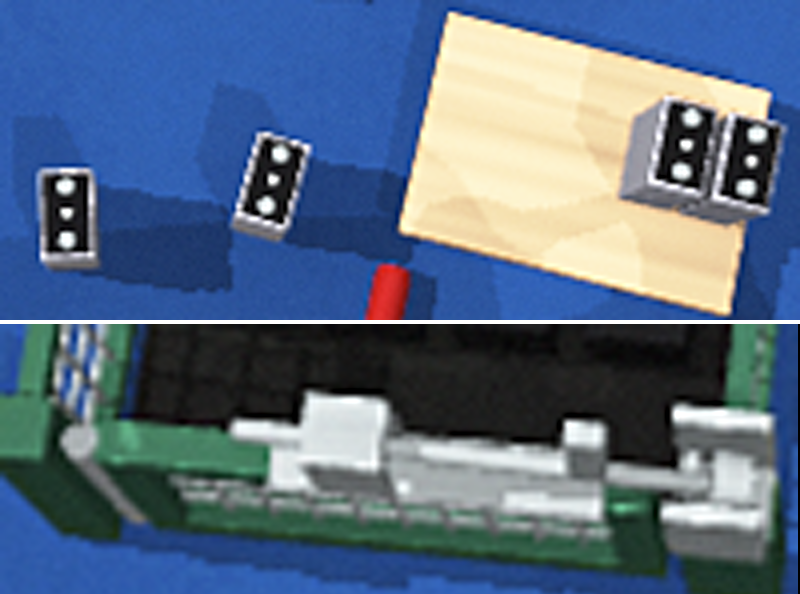

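View pics/c2.png

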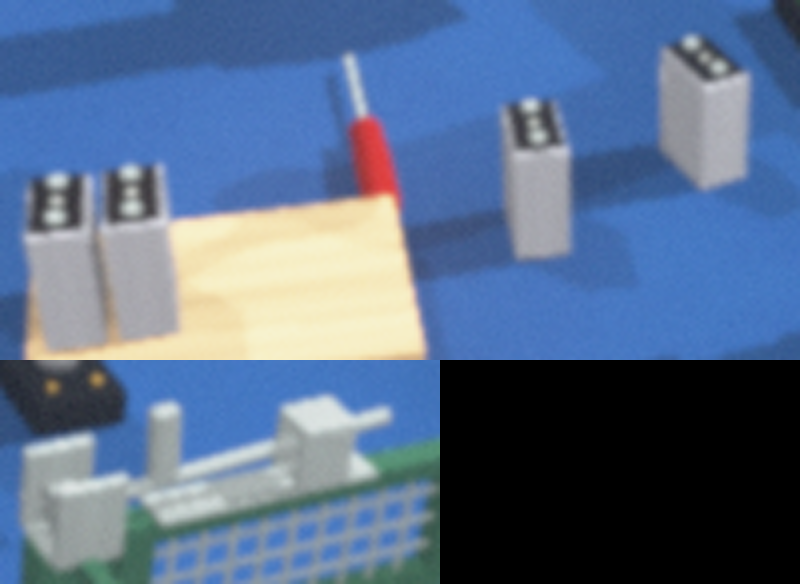

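The crops show the terminal pairs of all four cells clearly in both views. In the top crop the handle's top face is at about (585,435), the hinge pin at (80,440) and the keeper at about (720,465).

```bash
cat > h.py <<'E'
import numpy as np, cv2
from cell import robot, viewer
def cal(n):
    c=viewer.get_calibration(n); return c["K"],c["D"],c["R"],c["t"]
def und(n,p):
    K,D,R,t=cal(n); return cv2.undistortPoints(np.float64(p).reshape(-1,1,2),K,D)[:,0]
def onz(n,p,z):
    K,D,R,t=cal(n); o=-R.T@t
    d=np.c_[und(n,p),np.ones(len(und(n,p)))]@R
    return o+d*((np.broadcast_to(z,len(d))-o[2])/d[:,2])[:,None]
def tri(pt,ps):
    P=[np.c_[cal(n)[2],cal(n)[3]] for n in("top","scene")]
    X=cv2.triangulatePoints(*P,und("top",pt).T,und("scene",ps).T); return (X[:3]/X[3]).T
def proj(n,X):
    K,D,R,t=cal(n); return cv2.projectPoints(np.float64(X),cv2.Rodrigues(R)[0],t,K,D)[0][:,0]
def crp(p,k,off): return (np.float64(p)+.5)/k-.5+off
E
python3 - <<'E'
from h import *
np.set_printoptions(precision=4,suppress=True)
pt=crp([(65,185),(67,240),(280,154),(266,205),(691,118),(681,172),(757,135),(745,188)],4,(280,230))
ps=crp([(690,43),(719,67),(530,104),(537,134),(130,171),(131,207),(57,180),(54,215)],4,(160,215))
z=np.repeat([.09,.13],4)
a=onz("top",pt,z);b=onz("scene",ps,z);c=tri(pt,ps)
for i in range(4):
  for nm,q in(("top",a),("scene",b),("tri",c)):
    u,v=q[2*i],q[2*i+1]; d=u-v; print(i,nm,(u+v)/2,"len",np.hypot(*d[:2]),"yaw",np.degrees(np.arctan2(d[1],d[0])))
sh=crp([(449,11),(771,89),(731,315),(400,233)],4,(280,230)); S=onz("top",sh,.04);print(S,S.mean(0))
for q in((S[0]-S[3]),(S[1]-S[2]),S[0]-S[1],S[3]-S[2]): print(np.hypot(*q[:2]),np.degrees(np.arctan2(q[1],q[0])))
m=crp([(585,110),(80,116),(720,141)],6,(180,170))
M=onz("top",m,[.194,.15,.168]);print("handle,hinge,keeper",M)
print(onz("scene",crp([(165,50)],4,(360,220)),.194), tri(m[:1],crp([(165,50)],4,(360,220))))
q=M[1]-M[2];print(np.hypot(*q[:2]),np.degrees(np.arctan2(q[1],q[0])))
q=M[1]-M[0];print(np.hypot(*q[:2]),np.degrees(np.arctan2(q[1],q[0])))
E
```

```text
0 top [0.4326 0.0468 0.09  ] len 0.03650958284679346 yaw 7.633447437525244
0 scene [0.4339 0.0432 0.09  ] len 0.036154465320977956 yaw -170.4711338034192
0 tri [0.4321 0.0456 0.0884] len 0.02935383938599138 yaw -29.47914342060788
1 top [ 0.4661 -0.0882  0.09  ] len 0.0354444940788474 yaw -11.109647939454305
1 scene [ 0.4656 -0.0912  0.09  ] len 0.03561555651807423 yaw 167.7509554854205
1 tri [ 0.4654 -0.0895  0.0892] len 0.028938054462570285 yaw -17.955965633337513
2 top [ 0.5053 -0.3495  0.13  ] len 0.036152292702183925 yaw -9.003487023319716
2 scene [ 0.5065 -0.3532  0.13  ] len 0.0368744036956226 yaw 170.51543878671643
2 tri [ 0.505  -0.3516  0.1279] len 0.027691770951793163 yaw 6.762565636794603
3 top [ 0.498  -0.3913  0.13  ] len 0.03577390343779489 yaw -11.624914156812327
3 scene [ 0.4992 -0.3952  0.13  ] len 0.03519805200280476 yaw 168.5273596642987
3 tri [ 0.4978 -0.3936  0.1279] len 0.02810466908837259 yaw 10.268957716089696
[[ 0.6031 -0.2061  0.04  ]
 [ 0.566  -0.4335  0.04  ]
 [ 0.4067 -0.4081  0.04  ]
 [ 0.4434 -0.1804  0.04  ]] [ 0.5048 -0.307   0.04  ]
0.16176436045281473 -9.152362300961137
0.1612843468800132 -9.061833244679715
0.2303687433705413 80.73338943453659
0.2306231203496853 80.8528196386891
handle,hinge,keeper [[0.656  0.1108 0.194 ]
 [0.6493 0.3373 0.15  ]
 [0.6556 0.055  0.168 ]]
[[0.6577 0.1077 0.194 ]] [[0.6559 0.11   0.1927]]
0.2824263361959239 91.28013722522637
0.2266060307515021 91.6951817051637
```

```bash
cat > go.py <<'E'
import sys
from h import *
from scipy.spatial.transform import Rotation as Ro
# args x y z yaw(deg of tool y, mod 180)
x,y,z,yaw=map(float,sys.argv[1:5]); s=robot.get_state()
q=s["tool_rot"]; R=Ro.from_quat([q[1],q[2],q[3],q[0]])
yy=np.radians(yaw); best=None
for k in(0,np.pi):
    ty=np.array([np.cos(yy+k),np.sin(yy+k),0]); tz=np.array([0,0,-1.]); tx=np.cross(ty,tz)
    T=Ro.from_matrix(np.c_[tx,ty,tz]); v=(R.inv()*T).as_rotvec(degrees=True)
    if best is None or np.linalg.norm(v)<np.linalg.norm(best): best=v
print("slide cm",(R.inv().apply(np.array([x,y,z])-s["eef_pos"])*100).round(2),"twist",best.round(2))
print("pos",s["eef_pos"].round(4),"j",s["joint_pos"].round(2),"t",s["t"],"F",s["force"].round(1),"w",round(s["grip_width"],4))
E
python3 go.py .4658 -.0897 .2 -11.7
```

```text
slide cm [ 43.41 -40.84   2.24] twist [-9.000e-02 -6.000e-02 -6.542e+01]
pos [ 0.1337 -0.5846  0.2216] j [-1.4   0.09  1.23 -0.    1.82 -0.06] t 0.1 F [-0.5 -1.3  0.3] w 0.088
```

```bash
python3 -m pendant '[{"slide":[4,-4,0],"twist":[0,0,-7],"hand":0},{"slide":[8,-8,0],"twist":[0,0,-14],"hand":0},{"slide":[12,-11.5,0.5],"twist":[0,0,-21],"hand":0},{"slide":[16,-15,0.5],"twist":[0,0,-28],"hand":0},{"slide":[20,-19,1],"twist":[0,0,-35],"hand":0},{"slide":[24,-22.5,1],"twist":[0,0,-42],"hand":0},{"slide":[28,-26.5,1],"twist":[0,0,-49],"hand":0},{"slide":[32,-30,1],"twist":[0,0,-56],"hand":0},{"slide":[36,-34,1],"twist":[0,0,-61],"hand":0},{"slide":[39,-37,1],"twist":[0,0,-65.4],"hand":0}]'; python3 go.py .4658 -.0897 .15 -11.7
```

```text
t: 1.1
eef_pos: [0.4115, -0.1673, 0.2124]
tool_rot: [0.0, 0.775, 0.632, -0.0]
force: [1.3, -0.3, -0.1]
grip_width: 0.088
gripper_force: 0.0
slide cm [8.69 3.77 6.24] twist [0.   0.   0.17]
pos [ 0.4115 -0.1673  0.2124] j [-0.46 -0.33  1.64 -0.    1.83 -0.26] t 1.1 F [ 1.3 -0.3 -0.1] w 0.088
```

```bash
python3 -m pendant '[{"slide":[3,1,1],"twist":[0,0,0],"hand":0},{"slide":[5,2,2.5],"twist":[0,0,0],"hand":0},{"slide":[6.8,2.8,4],"twist":[0,0,0],"hand":0},{"slide":[6.8,2.8,5],"twist":[0,0,0],"hand":0},{"slide":[6.8,2.8,5],"twist":[0,0,0],"hand":0},{"slide":[6.8,2.8,5],"twist":[0,0,0],"hand":0},{"slide":[6.8,2.8,5],"twist":[0,0,0],"hand":0}]' >/dev/null; python3 go.py .4658 -.0897 .036 -11.7
```

```text
slide cm [ 2.2   0.92 12.76] twist [ 0.08  0.02 -0.1 ]
pos [ 0.4521 -0.1093  0.1636] j [-0.31 -0.28  1.68 -0.    1.74 -0.1 ] t 1.8 F [ 0.6 -0.6  0.3] w 0.0877
```

```bash
python3 -m pendant '[{"slide":[1.1,0.5,1],"twist":[0,0,0],"hand":0},{"slide":[2.2,0.9,2],"twist":[0,0,0],"hand":0},{"slide":[2.2,0.9,3],"twist":[0,0,0],"hand":0},{"slide":[2.2,0.9,3],"twist":[0,0,0],"hand":0}]' >/dev/null; python3 go.py .4658 -.0897 .036 -11.7
```

```text
slide cm [-0.15  0.2   9.41] twist [-0.23 -0.    0.04]
pos [ 0.4645 -0.088   0.1301] j [-0.26 -0.25  1.72 -0.    1.68 -0.06] t 2.2 F [-0.2 -0.1  0. ] w 0.0877
```

```bash
python3 - <<'E'
from h import *
im=viewer.grab_frame("top")[:,:,::-1]; cv2.imwrite("pics/t1.png",cv2.resize(im[220:320,240:400],None,fx=5,fy=5,interpolation=cv2.INTER_CUBIC))
E
```

```text
(no output)
```

View pics/t1.png

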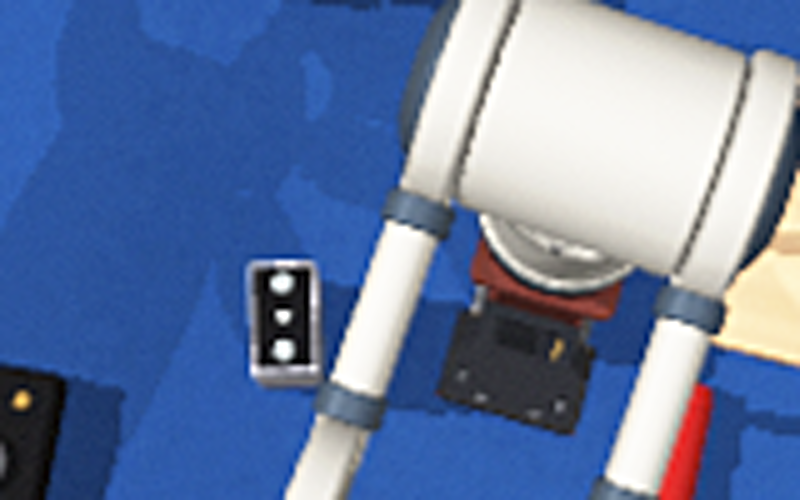

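The arm hides cell B from the top camera, but the gripper is over it; cell A stands at crop (284,315), undisturbed. I'll descend.

```bash
python3 -m pendant '[{"slide":[-0.15,0.2,1],"twist":[0,0,0],"hand":0},{"slide":[-0.15,0.2,3],"twist":[0,0,0],"hand":0},{"slide":[-0.15,0.2,5],"twist":[0,0,0],"hand":0},{"slide":[-0.15,0.2,7],"twist":[0,0,0],"hand":0},{"slide":[-0.15,0.2,8.5],"twist":[0,0,0],"hand":0},{"slide":[-0.15,0.2,9.4],"twist":[0,0,0],"hand":0},{"slide":[-0.15,0.2,9.4],"twist":[0,0,0],"hand":0},{"slide":[-0.15,0.2,9.4],"twist":[0,0,0],"hand":0}]' 25; python3 go.py .4658 -.0897 .036 -11.7; python3 - <<'E'
from h import *
im=viewer.grab_frame("scene")[:,:,::-1]; cv2.imwrite("pics/s1.png",cv2.resize(im[200:300,240:360],None,fx=6,fy=6,interpolation=cv2.INTER_CUBIC))
E
```

```text
t: 3.05
eef_pos: [0.4674, -0.0907, 0.0393]
tool_rot: [0.0, 0.776, 0.631, 0.0]
force: [-0.6, -0.0, 0.1]
grip_width: 0.0877
gripper_force: 0.0
slide cm [ 0.07 -0.18  0.33] twist [ 0.04  0.   -0.03]
pos [ 0.4674 -0.0907  0.0393] j [-0.26 -0.21  1.84 -0.    1.5  -0.06] t 3.05 F [-0.6 -0.   0.1] w 0.0877
```

View pics/s1.png

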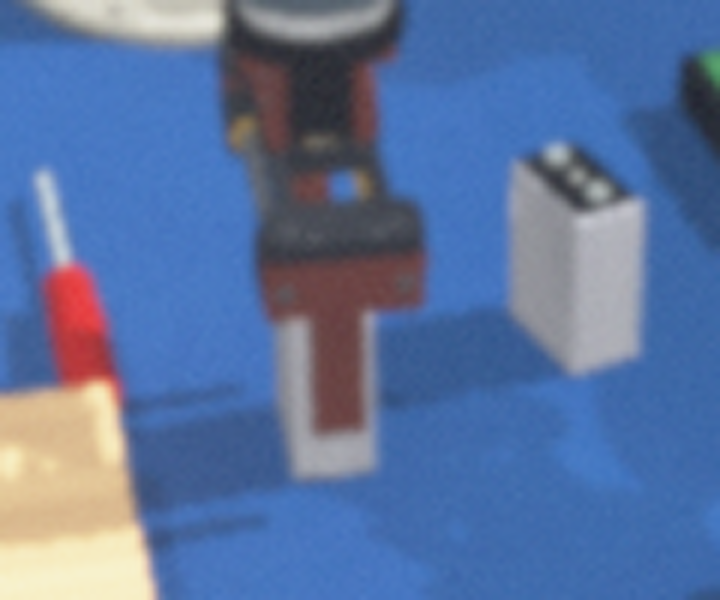

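```bash
python3 -m pendant '[{"slide":[0,0,0.2],"twist":[0,0,0],"hand":0.2},{"slide":[0,0,0.2],"twist":[0,0,0],"hand":0.35},{"slide":[0,0,0.2],"twist":[0,0,0],"hand":0.6},{"slide":[0,0,0.2],"twist":[0,0,0],"hand":0.6},{"slide":[0,0,0.2],"twist":[0,0,0],"hand":0.6},{"slide":[0,0,-2],"twist":[0,0,0],"hand":0.6},{"slide":[0,0,-5],"twist":[0,0,0],"hand":0.6},{"slide":[0,0,-8],"twist":[0,0,0],"hand":0.6},{"slide":[0,0,-10],"twist":[0,0,0],"hand":0.6},{"slide":[0,0,-10],"twist":[0,0,0],"hand":0.6}]' 30; python3 go.py .513 -.310 .135 -9.3
```

```text
t: 4.1
eef_pos: [0.4683, -0.0909, 0.1412]
tool_rot: [0.002, 0.776, 0.631, 0.001]
force: [0.8, -0.8, -4.4]
grip_width: 0.0596
gripper_force: 30.0
slide cm [-20.55   8.82   0.67] twist [ 0.26  0.02 -2.42]
pos [ 0.4683 -0.0909  0.1412] j [-0.26 -0.25  1.7  -0.    1.69 -0.06] t 4.1 F [ 0.8 -0.8 -4.4] w 0.0596
```

```bash
python3 -m pendant '[{"slide":[-1.5,0.7,-1],"twist":[0,0,0],"hand":0.6},{"slide":[-4.5,2,-3],"twist":[0,0,0],"hand":0.6},{"slide":[-7.5,3.3,-4.5],"twist":[0,0,-1],"hand":0.6},{"slide":[-10.5,4.6,-4.5],"twist":[0,0,-1],"hand":0.6},{"slide":[-13.5,5.9,-4.5],"twist":[0,0,-2],"hand":0.6},{"slide":[-16,7,-4.5],"twist":[0,0,-2.4],"hand":0.6},{"slide":[-18.5,8,-4.5],"twist":[0,0,-2.4],"hand":0.6},{"slide":[-20,8.6,-4.5],"twist":[0,0,-2.4],"hand":0.6},{"slide":[-20.5,8.8,-4.5],"twist":[0,0,-2.4],"hand":0.6},{"slide":[-20.5,8.8,-4.5],"twist":[0,0,-2.4],"hand":0.6}]'; python3 go.py .513 -.310 .078 -9.3
```

```text
t: 5.1
eef_pos: [0.5114, -0.309, 0.1823]
tool_rot: [-0.001, 0.762, 0.647, -0.0]
force: [-0.8, 1.0, -4.9]
grip_width: 0.0601
gripper_force: 30.0
slide cm [-0.09  0.2  10.43] twist [-0.11 -0.07 -0.05]
pos [ 0.5114 -0.309   0.1823] j [-0.6   0.08  1.31  0.    1.75 -0.44] t 5.1 F [-0.8  1.  -4.9] w 0.0601
```

```bash
python3 -m pendant '[{"slide":[0,0.1,1],"twist":[0,0,0],"hand":0.6},{"slide":[0,0.1,3],"twist":[0,0,0],"hand":0.6},{"slide":[0,0.1,5],"twist":[0,0,0],"hand":0.6},{"slide":[0,0.1,7],"twist":[0,0,0],"hand":0.6},{"slide":[0,0.1,8.5],"twist":[0,0,0],"hand":0.6},{"slide":[0,0.1,9.3],"twist":[0,0,0],"hand":0.6},{"slide":[0,0.1,9.6],"twist":[0,0,0],"hand":0.6},{"slide":[0,0.1,9.6],"twist":[0,0,0],"hand":0.6},{"slide":[0,0.1,9.6],"twist":[0,0,0],"hand":0.6}]'; python3 go.py .513 -.310 .077 -9.3;  python3 - <<'E'
from h import *
im=viewer.grab_frame("scene")[:,:,::-1]; cv2.imwrite("pics/s2.png",cv2.resize(im[220:330,140:290],None,fx=5,fy=5,interpolation=cv2.INTER_CUBIC))
E
```

```text
t: 6.0
eef_pos: [0.5131, -0.3096, 0.0889]
tool_rot: [0.001, 0.762, 0.647, 0.0]
force: [-0.8, 1.0, -3.9]
grip_width: 0.0598
gripper_force: 30.0
slide cm [-0.04 -0.01  1.19] twist [ 0.1   0.04 -0.02]
pos [ 0.5131 -0.3096  0.0889] j [-0.6   0.1   1.46  0.    1.58 -0.44] t 6.0 F [-0.8  1.  -3.9] w 0.0598
```

View pics/s2.png

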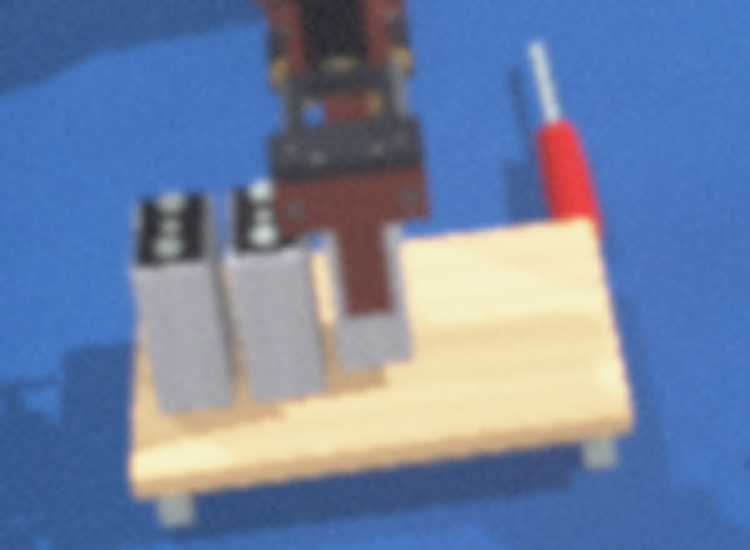

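The cell hangs in line with the row, with a gap of about the same size as the existing one. I'll lower it to contact.

```bash
python3 -m pendant '[{"slide":[0,0,0.4],"twist":[0,0,0],"hand":0.6},{"slide":[0,0,0.7],"twist":[0,0,0],"hand":0.6},{"slide":[0,0,0.9],"twist":[0,0,0],"hand":0.6},{"slide":[0,0,1],"twist":[0,0,0],"hand":0.6},{"slide":[0,0,1],"twist":[0,0,0],"hand":0.6},{"slide":[0,0,1],"twist":[0,0,0],"hand":0.6}]'
```

```text
t: 6.65
eef_pos: [0.5126, -0.3093, 0.0777]
tool_rot: [0.0, 0.762, 0.647, -0.0]
force: [0.1, 0.9, -4.6]
grip_width: 0.06
gripper_force: 30.0
```

```bash
python3 -m pendant '[{"slide":[0,0,0.1],"twist":[0,0,0],"hand":0.6},{"slide":[0,0,0.15],"twist":[0,0,0],"hand":0.6},{"slide":[0,0,0.15],"twist":[0,0,0],"hand":0.6}]'
```

```text
t: 6.95
eef_pos: [0.5128, -0.3095, 0.0769]
tool_rot: [0.0, 0.762, 0.647, 0.0]
force: [-1.2, -0.2, 0.0]
grip_width: 0.0602
gripper_force: 30.0
```

Contact: the weight has come off the wrist. Release gently and rise.

```bash
python3 -m pendant '[{"slide":[0,0,0],"twist":[0,0,0],"hand":0.25},{"slide":[0,0,0],"twist":[0,0,0],"hand":0},{"slide":[0,0,0],"twist":[0,0,0],"hand":0},{"slide":[0,0,0],"twist":[0,0,0],"hand":0},{"slide":[0,0,-2],"twist":[0,0,0],"hand":0},{"slide":[0,0,-5],"twist":[0,0,0],"hand":0},{"slide":[0,0,-9],"twist":[0,0,0],"hand":0},{"slide":[0,0,-12],"twist":[0,0,0],"hand":0},{"slide":[0,0,-12],"twist":[0,0,0],"hand":0}]'; python3 go.py .4332 .045 .15 8.5
```

```text
t: 7.85
eef_pos: [0.5142, -0.3104, 0.2026]
tool_rot: [0.005, 0.762, 0.647, 0.001]
force: [0.1, 0.5, -0.3]
grip_width: 0.0876
gripper_force: 0.0
slide cm [ 33.78 -13.79   5.  ] twist [  0.47   0.31 -17.82]
pos [ 0.5142 -0.3104  0.2026] j [-0.6   0.08  1.28  0.    1.77 -0.44] t 7.85 F [ 0.1  0.5 -0.3] w 0.0876
```

```bash
python3 -m pendant '[{"slide":[3,-1,0],"twist":[0,0,-2],"hand":0},{"slide":[7,-3,0],"twist":[0,0,-4],"hand":0},{"slide":[11,-4.5,0],"twist":[0,0,-6],"hand":0},{"slide":[15,-6,0],"twist":[0,0,-8],"hand":0},{"slide":[19,-8,0.5],"twist":[0,0,-10],"hand":0},{"slide":[23,-9.5,1],"twist":[0,0,-12],"hand":0},{"slide":[27,-11,2],"twist":[0,0,-14],"hand":0},{"slide":[30.5,-12.5,3],"twist":[0,0,-16],"hand":0},{"slide":[33,-13.5,4],"twist":[0,0,-17.8],"hand":0},{"slide":[33.8,-13.8,4.5],"twist":[0,0,-17.8],"hand":0}]'>/dev/null; python3 - <<'E'
from h import *
im=viewer.grab_frame("top")[:,:,::-1]; cv2.imwrite("pics/t2.png",cv2.resize(im[230:310,280:480],None,fx=4,fy=4,interpolation=cv2.INTER_CUBIC))
E
python3 go.py .4332 .045 .13 8.5
```

```text
slide cm [-0.39  0.27  1.91] twist [-0.14 -0.05  0.11]
pos [0.43   0.0485 0.1491] j [ 0.03 -0.37  1.78  0.    1.73 -0.12] t 8.9 F [ 0.7  0.6 -0.1] w 0.0879
```

View pics/t2.png

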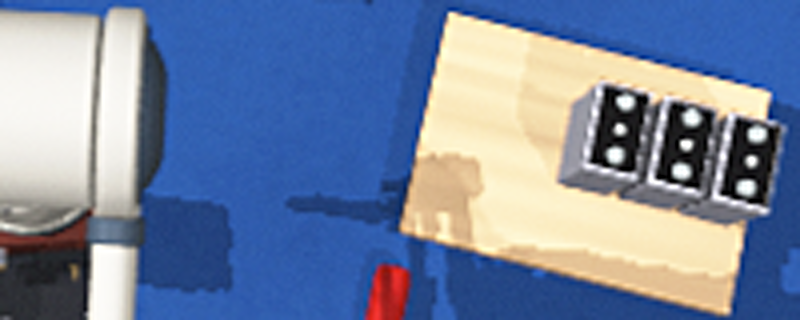

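The new cell (crop (620,128)) continues the row with the same spacing, 65 px, as the existing pair (686,145)/(751,161). Next is cell A.

```bash
python3 -m pendant '[{"slide":[-0.4,0.3,1],"twist":[0,0,0],"hand":0},{"slide":[-0.4,0.3,3],"twist":[0,0,0],"hand":0},{"slide":[-0.4,0.3,3.5],"twist":[0,0,0],"hand":0},{"slide":[-0.4,0.3,3.5],"twist":[0,0,0],"hand":0}]'>/dev/null;python3 go.py .4332 .045 .037 8.5
```

```text
slide cm [ 0.33 -0.06  7.8 ] twist [-0.13  0.   -0.14]
pos [0.4345 0.0418 0.115 ] j [ 0.02 -0.35  1.83 -0.    1.67 -0.13] t 9.3 F [ 0.9 -0.1  0.5] w 0.0875
```

```bash
python3 -m pendant '[{"slide":[0.2,0,1],"twist":[0,0,0],"hand":0},{"slide":[0.2,0,3],"twist":[0,0,0],"hand":0},{"slide":[0.2,0,5],"twist":[0,0,0],"hand":0},{"slide":[0.2,0,6.5],"twist":[0,0,0],"hand":0},{"slide":[0.2,0,7.4],"twist":[0,0,0],"hand":0},{"slide":[0.2,0,7.6],"twist":[0,0,0],"hand":0},{"slide":[0.2,0,7.6],"twist":[0,0,0],"hand":0}]'>/dev/null;python3 go.py .4332 .045 .037 8.5
```

```text
slide cm [ 0.02 -0.14  0.34] twist [ 0.01  0.   -0.02]
pos [0.4346 0.045  0.0404] j [ 0.03 -0.32  1.94  0.    1.53 -0.12] t 10.0 F [ 0.8 -0.3  0.2] w 0.0879
```

```bash
python3 -m pendant '[{"slide":[0,-0.1,0.2],"twist":[0,0,0],"hand":0.2},{"slide":[0,-0.1,0.2],"twist":[0,0,0],"hand":0.35},{"slide":[0,-0.1,0.2],"twist":[0,0,0],"hand":0.6},{"slide":[0,-0.1,0.2],"twist":[0,0,0],"hand":0.6},{"slide":[0,-0.1,0.2],"twist":[0,0,0],"hand":0.6},{"slide":[0,-0.1,-2],"twist":[0,0,0],"hand":0.6},{"slide":[0,-0.1,-5],"twist":[0,0,0],"hand":0.6},{"slide":[0,-0.1,-9],"twist":[0,0,0],"hand":0.6},{"slide":[0,-0.1,-13],"twist":[0,0,0],"hand":0.6},{"slide":[0,-0.1,-15],"twist":[0,0,0],"hand":0.6}]' 30; python3 go.py .5197 -.2665 .185 -9.3
```

```text
t: 11.0
eef_pos: [0.4341, 0.045, 0.1934]
tool_rot: [0.001, 0.653, 0.757, 0.001]
force: [0.5, -0.1, -3.5]
grip_width: 0.0601
gripper_force: 29.9
slide cm [-32.07   3.87   0.87] twist [ 2.200e-01 -1.000e-02  1.778e+01]
pos [0.4341 0.045  0.1934] j [ 0.03 -0.36  1.7   0.    1.8  -0.12] t 11.0 F [ 0.5 -0.1 -3.5] w 0.0601
```

```bash
python3 -m pendant '[{"slide":[-2,0.2,0],"twist":[0,0,1],"hand":0.6},{"slide":[-5.5,0.6,0],"twist":[0,0,3],"hand":0.6},{"slide":[-9.5,1.1,0],"twist":[0,0,5],"hand":0.6},{"slide":[-13.5,1.6,0],"twist":[0,0,7.5],"hand":0.6},{"slide":[-17.5,2.1,0],"twist":[0,0,10],"hand":0.6},{"slide":[-21.5,2.6,0],"twist":[0,0,12],"hand":0.6},{"slide":[-25.5,3,0],"twist":[0,0,14],"hand":0.6},{"slide":[-29,3.5,0],"twist":[0,0,16.5],"hand":0.6},{"slide":[-31.3,3.8,0],"twist":[0,0,17.8],"hand":0.6},{"slide":[-32,3.9,0],"twist":[0,0,17.8],"hand":0.6}]'>/dev/null;python3 go.py .5197 -.2665 .085 -9.3
```

```text
slide cm [ 0.15  0.09 10.32] twist [-0.16 -0.03 -0.18]
pos [ 0.5189 -0.2679  0.1882] j [-0.53  0.05  1.34 -0.    1.76 -0.37] t 12.0 F [-0.2  0.4 -3.5] w 0.0601
```

```bash
python3 -m pendant '[{"slide":[0.1,0,1],"twist":[0,0,0],"hand":0.6},{"slide":[0.1,0,3],"twist":[0,0,0],"hand":0.6},{"slide":[0.1,0,5],"twist":[0,0,0],"hand":0.6},{"slide":[0.1,0,7],"twist":[0,0,0],"hand":0.6},{"slide":[0.1,0,8.5],"twist":[0,0,0],"hand":0.6},{"slide":[0.1,0,9.5],"twist":[0,0,0],"hand":0.6},{"slide":[0.1,0,10],"twist":[0,0,0],"hand":0.6},{"slide":[0.1,0,10],"twist":[0,0,0],"hand":0.6},{"slide":[0.1,0,10],"twist":[0,0,0],"hand":0.6}]'>/dev/null;python3 go.py .5197 -.2665 .077 -9.3
```

```text
slide cm [-0.15  0.01  1.42] twist [ 0.08  0.03 -0.01]
pos [ 0.5198 -0.265   0.0912] j [-0.53  0.06  1.5   0.    1.58 -0.37] t 12.9 F [ 0.2  0.5 -2.9] w 0.06
```

```bash
python3 -m pendant '[{"slide":[-0.1,0,0.4],"twist":[0,0,0],"hand":0.6},{"slide":[-0.1,0,0.7],"twist":[0,0,0],"hand":0.6},{"slide":[-0.1,0,0.9],"twist":[0,0,0],"hand":0.6},{"slide":[-0.1,0,1.1],"twist":[0,0,0],"hand":0.6},{"slide":[-0.1,0,1.2],"twist":[0,0,0],"hand":0.6},{"slide":[-0.1,0,1.3],"twist":[0,0,0],"hand":0.6},{"slide":[-0.1,0,1.3],"twist":[0,0,0],"hand":0.6}]'
```

```text
t: 13.6
eef_pos: [0.5192, -0.266, 0.0786]
tool_rot: [0.0, 0.762, 0.647, 0.0]
force: [-3.5, 1.7, 5.6]
grip_width: 0.0601
gripper_force: 29.9
```

```bash
python3 -m pendant '[{"slide":[0,0,-0.05],"twist":[0,0,0],"hand":0.6},{"slide":[0,0,-0.05],"twist":[0,0,0],"hand":0.25},{"slide":[0,0,-0.05],"twist":[0,0,0],"hand":0},{"slide":[0,0,-0.05],"twist":[0,0,0],"hand":0},{"slide":[0,0,-0.05],"twist":[0,0,0],"hand":0},{"slide":[0,0,-2],"twist":[0,0,0],"hand":0},{"slide":[0,0,-5],"twist":[0,0,0],"hand":0},{"slide":[0,0,-10],"twist":[0,0,0],"hand":0},{"slide":[0,0,-15],"twist":[0,0,0],"hand":0},{"slide":[0,0,-18],"twist":[0,0,0],"hand":0}]'; python3 go.py .6568 .1093 .26 1.3
```

```text
t: 14.6
eef_pos: [0.5197, -0.2661, 0.262]
tool_rot: [0.003, 0.762, 0.647, 0.001]
force: [-0.0, -1.3, 0.3]
grip_width: 0.0874
gripper_force: 0.0
slide cm [39.27  7.44  0.16] twist [  0.29   0.14 -10.62]
pos [ 0.5197 -0.2661  0.262 ] j [-0.53  0.05  1.2   0.    1.88 -0.37] t 14.6 F [-0.  -1.3  0.3] w 0.0874
```

```bash
python3 -m pendant '[{"slide":[2,0.4,0],"twist":[0,0,-1],"hand":0},{"slide":[6,1,0],"twist":[0,0,-2],"hand":0},{"slide":[10.5,2,0],"twist":[0,0,-3],"hand":0},{"slide":[15,3,0],"twist":[0,0,-4],"hand":0},{"slide":[19.5,3.8,0],"twist":[0,0,-5],"hand":0},{"slide":[24,4.6,0],"twist":[0,0,-6],"hand":0},{"slide":[28.5,5.4,0],"twist":[0,0,-7.5],"hand":0},{"slide":[33,6.2,0],"twist":[0,0,-9],"hand":0},{"slide":[37,7,0],"twist":[0,0,-10.6],"hand":0},{"slide":[39.2,7.4,0],"twist":[0,0,-10.6],"hand":0}]'>/dev/null
python3 -m pendant '[{"slide":[0,0,0],"twist":[0,0,0],"hand":0},{"slide":[0,0,0],"twist":[0,0,0],"hand":0},{"slide":[0,0,0],"twist":[0,0,0],"hand":0}]'
python3 go.py .6568 .1093 .215 1.3
```

```text
t: 15.9
eef_pos: [0.6556, 0.1078, 0.2573]
tool_rot: [0.0, 0.7, 0.715, -0.0]
force: [0.4, -0.5, 1.1]
grip_width: 0.0875
gripper_force: 0.0
slide cm [0.15 0.12 4.23] twist [ 0.01  0.02 -0.09]
pos [0.6556 0.1078 0.2573] j [ 0.11  0.28  0.95 -0.    1.9   0.09] t 15.9 F [ 0.4 -0.5  1.1] w 0.0875
```

```bash
python3 -m pendant '[{"slide":[0.1,0.1,1],"twist":[0,0,0],"hand":0},{"slide":[0.1,0.1,3],"twist":[0,0,0],"hand":0},{"slide":[0.1,0.1,5],"twist":[0,0,0],"hand":0},{"slide":[0.1,0.1,7],"twist":[0,0,0],"hand":0},{"slide":[0.1,0.1,8.5],"twist":[0,0,0],"hand":0},{"slide":[0.1,0.1,9.5],"twist":[0,0,0],"hand":0},{"slide":[0.1,0.1,9.8],"twist":[0,0,0],"hand":0},{"slide":[0.1,0.1,9.8],"twist":[0,0,0],"hand":0},{"slide":[0.1,0.1,9.8],"twist":[0,0,0],"hand":0}]'>/dev/null
python3 go.py .6568 .1093 .158 1.3
python3 - <<'E'
from h import *
a=viewer.grab_frame("top")[:,:,::-1][230:310,380:480]; b=viewer.grab_frame("scene")[:,:,::-1][200:300,345:475]
a=cv2.resize(a,None,fx=4,fy=4,interpolation=cv2.INTER_CUBIC); b=cv2.resize(b,None,fx=3,fy=3,interpolation=cv2.INTER_CUBIC)
b=cv2.copyMakeBorder(b,0,20,0,10,cv2.BORDER_CONSTANT); cv2.imwrite("pics/m1.png",np.hstack([a,b]))
E
```

```text
slide cm [-0.07 -0.03  0.24] twist [ 0.1  -0.01 -0.02]
pos [0.6571 0.11   0.1604] j [0.11 0.27 1.15 0.   1.73 0.09] t 16.8 F [-0.2  0.6 -0.6] w 0.0879
```

View pics/m1.png

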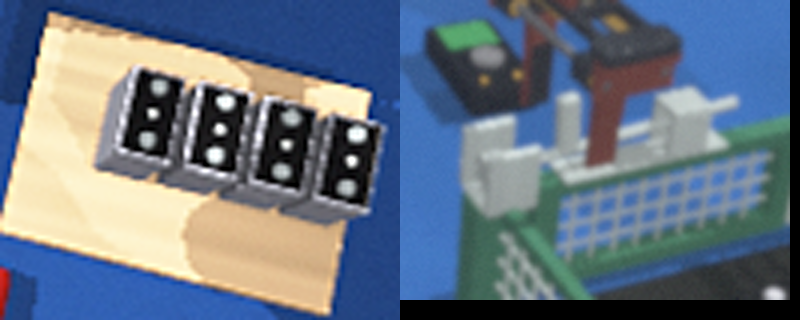

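The four cells stand in one evenly spaced row. In the scene view the fingers straddle the handle, which sits at (568,120) between fingers at (537,65) and (603,120). I'll close on it.

```bash
python3 -m pendant '[{"slide":[0,0,0.2],"twist":[0,0,0],"hand":0.4},{"slide":[0,0,0.2],"twist":[0,0,0],"hand":0.7},{"slide":[0,0,0.2],"twist":[0,0,0],"hand":0.8},{"slide":[0,0,0.2],"twist":[0,0,0],"hand":0.9},{"slide":[0,0,0.2],"twist":[0,0,0],"hand":1},{"slide":[0,0,0.2],"twist":[0,0,0],"hand":1},{"slide":[0,0,0.2],"twist":[0,0,0],"hand":1},{"slide":[0,0,0.2],"twist":[0,0,0],"hand":1}]' 25;python3 go.py .6568 .1093 .158 1.3
```

```text
t: 17.7
eef_pos: [0.6567, 0.11, 0.1572]
tool_rot: [-0.0, 0.699, 0.715, 0.0]
force: [0.1, -0.5, -0.7]
grip_width: 0.0278
gripper_force: 0.0
slide cm [-0.07  0.01 -0.08] twist [-0.   -0.   -0.02]
pos [0.6567 0.11   0.1572] j [0.11 0.27 1.15 0.   1.72 0.09] t 17.7 F [ 0.1 -0.5 -0.7] w 0.0278
```

```bash
python3 -m pendant '[{"slide":[0,0,0],"twist":[0,0,0],"hand":1},{"slide":[0,0,0],"twist":[0,0,0],"hand":1},{"slide":[0,0,0],"twist":[0,0,0],"hand":1},{"slide":[0,0,0],"twist":[0,0,0],"hand":1},{"slide":[0,0,0],"twist":[0,0,0],"hand":1}]'
```

```text
t: 18.2
eef_pos: [0.657, 0.11, 0.1572]
tool_rot: [0.0, 0.699, 0.715, 0.0]
force: [2.3, 0.6, -0.3]
grip_width: 0.0124
gripper_force: 25.0
```

```bash
python3 -m pendant '[{"slide":[0,0,-0.3],"twist":[0,0,0],"hand":1},{"slide":[0,0,-0.6],"twist":[0,0,0],"hand":1},{"slide":[0,0,-0.9],"twist":[0,0,0],"hand":1},{"slide":[0,0,-1.2],"twist":[0,0,0],"hand":1},{"slide":[0,0,-1.35],"twist":[0,0,0],"hand":1},{"slide":[0,0,-1.35],"twist":[0,0,0],"hand":1},{"slide":[0,0,-1.35],"twist":[0,0,0],"hand":1}]'
```

```text
t: 18.9
eef_pos: [0.6563, 0.1119, 0.1688]
tool_rot: [-0.002, 0.698, 0.716, -0.0]
force: [3.3, 6.9, -8.6]
grip_width: 0.0118
gripper_force: 25.0
```

```bash
python3 -m pendant '[{"slide":[0.15,0,0],"twist":[0,0,0],"hand":1},{"slide":[0.3,0,0],"twist":[0,0,0],"hand":1},{"slide":[0.3,0,0],"twist":[0,0,0],"hand":1}]';python3 go.py .6568 .1093 .17 1.3
```

```text
t: 19.2
eef_pos: [0.6565, 0.1126, 0.1699]
tool_rot: [-0.0, 0.699, 0.715, -0.001]
force: [2.2, -0.2, -7.9]
grip_width: 0.0116
gripper_force: 25.0
slide cm [-0.33  0.03 -0.01] twist [-0.07  0.06 -0.04]
pos [0.6565 0.1126 0.1699] j [ 0.12  0.27  1.13 -0.    1.75  0.1 ] t 19.2 F [ 2.2 -0.2 -7.9] w 0.0116
```

```bash
python3 -m pendant '[{"slide":[0.4,0,0],"twist":[0,0,0],"hand":1},{"slide":[0.8,0,0],"twist":[0,0,0],"hand":1},{"slide":[1.2,0,0.05],"twist":[0,0,0],"hand":1},{"slide":[1.6,0,0.1],"twist":[0,0,0],"hand":1},{"slide":[2,0,0.15],"twist":[0,0,0],"hand":1},{"slide":[2,0,0.15],"twist":[0,0,0],"hand":1}]';python3 go.py .6568 .1093 .17 1.3
```

```text
t: 19.8
eef_pos: [0.6564, 0.1341, 0.1695]
tool_rot: [0.0, 0.699, 0.715, 0.001]
force: [4.0, 0.9, -6.1]
grip_width: 0.0124
gripper_force: 25.0
slide cm [-2.48 -0.02 -0.05] twist [ 0.07 -0.06  0.04]
pos [0.6564 0.1341 0.1695] j [0.15 0.28 1.12 0.   1.75 0.13] t 19.8 F [ 4.   0.9 -6.1] w 0.0124
```

```bash
python3 -m pendant '[{"slide":[0.4,0,0.05],"twist":[0,0,0],"hand":1},{"slide":[0.8,0,0.1],"twist":[0,0,0],"hand":1},{"slide":[1.2,0,0.15],"twist":[0,0,0],"hand":1},{"slide":[1.6,0,0.2],"twist":[0,0,0],"hand":1},{"slide":[2,0,0.3],"twist":[0,0,0],"hand":1},{"slide":[2.4,0,0.4],"twist":[0,0,0],"hand":1},{"slide":[2.8,0,0.5],"twist":[0,0,0],"hand":1},{"slide":[3,0,0.55],"twist":[0,0,0],"hand":1},{"slide":[3,0,0.6],"twist":[0,0,0],"hand":1},{"slide":[3,0,0.6],"twist":[0,0,0],"hand":1}]';python3 go.py .6568 .1093 .17 1.3
```

```text
t: 20.8
eef_pos: [0.6557, 0.1632, 0.1637]
tool_rot: [0.0, 0.699, 0.715, 0.001]
force: [5.5, -1.6, 4.5]
grip_width: 0.0125
gripper_force: 25.0
slide cm [-5.39 -0.01 -0.63] twist [ 0.06 -0.02 -0.01]
pos [0.6557 0.1632 0.1637] j [0.19 0.29 1.11 0.   1.74 0.17] t 20.8 F [ 5.5 -1.6  4.5] w 0.0125
```

```bash
python3 -m pendant '[{"slide":[0.2,0,-0.1],"twist":[0,0,0],"hand":1},{"slide":[0.2,0,-0.1],"twist":[0,0,0],"hand":1}]'; python3 -m pendant '[{"slide":[0.01,-0.6,0],"twist":[0,0,2],"hand":1},{"slide":[0.05,-1.2,0],"twist":[0,0,4],"hand":1},{"slide":[0.1,-1.8,0],"twist":[0,0,6],"hand":1},{"slide":[0.17,-2.4,0],"twist":[0,0,8],"hand":1},{"slide":[0.26,-3,0],"twist":[0,0,10],"hand":1},{"slide":[0.38,-3.6,0],"twist":[0,0,12],"hand":1},{"slide":[0.38,-3.6,0],"twist":[0,0,12],"hand":1},{"slide":[0.38,-3.6,0],"twist":[0,0,12],"hand":1}]'
```

```text
t: 21.0
eef_pos: [0.6554, 0.1648, 0.164]
tool_rot: [0.0, 0.699, 0.715, -0.0]
force: [4.5, -2.1, 3.3]
grip_width: 0.0127
gripper_force: 25.0
t: 21.8
eef_pos: [0.6196, 0.1683, 0.164]
tool_rot: [-0.0, 0.77, 0.638, 0.0]
force: [5.7, -0.4, 1.7]
grip_width: 0.0124
gripper_force: 24.9
```

```bash
python3 -m pendant '[{"slide":[0.01,-0.6,0],"twist":[0,0,2],"hand":1},{"slide":[0.05,-1.2,0],"twist":[0,0,4],"hand":1},{"slide":[0.1,-1.8,0],"twist":[0,0,6],"hand":1},{"slide":[0.17,-2.4,0],"twist":[0,0,8],"hand":1},{"slide":[0.26,-3,0],"twist":[0,0,10],"hand":1},{"slide":[0.38,-3.6,0],"twist":[0,0,12],"hand":1},{"slide":[0.43,-3.9,0],"twist":[0,0,13],"hand":1},{"slide":[0.43,-3.9,0],"twist":[0,0,13],"hand":1},{"slide":[0.43,-3.9,0],"twist":[0,0,13],"hand":1},{"slide":[0.43,-3.9,0],"twist":[0,0,13],"hand":1}]'; python3 - <<'E'
from h import *
a=viewer.grab_frame("top")[:,:,::-1]; b=viewer.grab_frame("scene")[:,:,::-1][190:310,340:480]
a=cv2.resize(a[150:350,170:490],None,fx=1.4,fy=1.4,interpolation=cv2.INTER_CUBIC); b=cv2.resize(b,None,fx=2.4,fy=2.4,interpolation=cv2.INTER_CUBIC)
h=max(len(a),len(b)); p=lambda i:cv2.copyMakeBorder(i,0,h-len(i),0,0,cv2.BORDER_CONSTANT)
cv2.imwrite("pics/m2.png",np.hstack([p(a),p(b)]))
s=robot.get_state(); e=s["eef_pos"]; print(s["force"],s["qvel"].round(3),"gate deg",np.degrees(np.arctan2(.650-e[0],.3355-e[1]))+1.3)
E
```

```text
t: 22.8
eef_pos: [0.5824, 0.1793, 0.164]
tool_rot: [0.0, 0.837, 0.547, 0.0]
force: [5.5, -1.4, 1.9]
grip_width: 0.012
gripper_force: 24.8
[ 5.79067186 -1.47855751  2.47407877] [-0.    -0.    -0.     0.001  0.001 -0.   ] gate deg 24.704036517624477
```

View pics/m2.png

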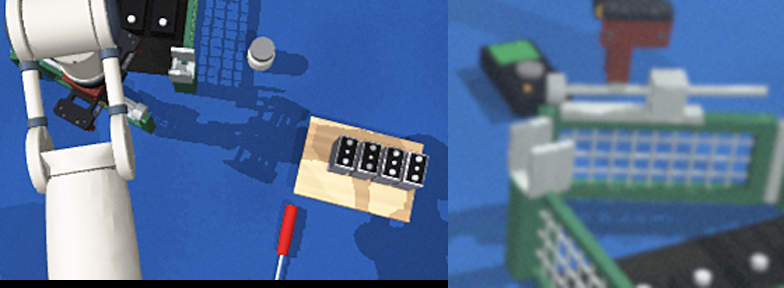

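The gate is open about 25° with the bolt head clear of the keeper (scene crop (555,88) against (540,155)) and still held. The four-cell row at (345–415,160) is intact.

```bash
python3 -c "
from cell import robot
print(robot.close_job())"
```

```text
the job is handed in; nothing more can be done
None
```

I handed the job in at about 23 s: both loose cells are standing released in the row, the bolt is drawn about 5 cm over the keeper, and the gate is held open at about 25° by the gripper; the hand-in returned no verdict.

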